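Press the till release and catch the drawer at the coins

ROBOT

A 6-joint arm with a two-finger parallel gripper is mounted at the origin on the work surface. World frame = base frame: x ahead of the robot, y to its left, z up, the work surface at z = 0. Lengths are in mm, angles in rad, forces in N, time in s.
With the tool pointing down it reaches from about 275 to 1000 mm from the base axis. Payload 8.4 kg.
Tool frame: the origin (TCP) lies at the very end of the fingers, on their centre line; the grasp point (between the pads) lies 19 mm behind it (r.tcp_to_grasp is the distance from the TCP to the grasp point, in mm); z points along the fingers, y is the line along which they close (so a half turn about z gives the same grasp; the last joint's range is limited). The gripper opens to 85 mm and grips with 20 to 120 N. Pads are 22 mm wide; open, the fingers measure 114 mm over their backs; the gripper's body (76 mm by 85 mm) begins 54 mm behind the grasp point. The pads swing forward as they close: fully open they stand 13 mm farther back than shut.
Start: joints at [1.156, 0.353, 1.633, -0, 1.155, -0.002], TCP at [250.734, 572.504, 231.281] pointing down, gripper open.
Joint ranges: [-2.63, 2.63], [-0.92, 2.1], [0.06, 2.66], [-1.3, 4.44], [0, 2.69], [-3.02, 3.02]. Speed limits (rad/s): [2.22, 2.22, 2.79, 3.14, 3.14, 3.14].

INTERFACE

Orientations are given as [roll, pitch, yaw] about the fixed x, y, z axes, in that order (R = Rz(yaw) Ry(pitch) Rx(roll)).
In Python, from rig import r gives the robot as it stands. The module is installed in compiled form; this text tells all that it offers.
- The arm moves only by the tool play_rows, never from a script. Its argument "rows" is a list of rows, each an object with "dp": the shift along the tool's x, y, z in units of 40 mm (1.0 is 40 mm), a list of three; "turn": the turn, a rotation vector about the tool's x, y, z in units of 6 degrees (1.0 is 6 degrees), a list of three; "fingers": the closure, from 0 (fully open) to 1 (shut). In form: [{"dp": [tx, ty, tz], "turn": [wx, wy, wz], "fingers": fingers}, ...]. A call has 1 to 5 rows; each row shifts and turns the commanded pose from where the row before left it, along the tool's axes as they then stand; what a row does not reach is not made up. A row lasts 1/12 s, in which the tool goes at most 41.7 mm and 7.16 degrees, less where a joint would pass 70% of its speed; a pose out of reach is approached as far as the arm can. A call is refused whole if a number of a shift passes 1 or a number of a turn 1, either way. A call with a gripper value outside its range is refused whole. The fingers move at their own pace and stop on an object; "force" is the grip in N (left out, the last holds). Time passes only in rows, so rows that do not move let the fingers close. It gives the time, the measured TCP pose, the force, the opening and the grip force at its end, in the units of the state.
- r.sense(): the state, without advancing time (a new reading comes with each control period).
- r.grab_frame(name): name is "scene" or "top"; returns a dict with "pixels" (384x512x3 uint8, red, green, blue), "fx", "fy", "cx", "cy" (pixels), "pose" (4x4, takes a point from camera to world coordinates). Camera axes: x right, y down, z forward; pixel columns grow to the right and rows downward; lengths in mm; the calibration is good to about 2 mm. A picture is of the moment at which its call begins. There is no depth.
- r.sign_off(): hands the job in; it is judged then, once.
The state is a dict: "clock": time; "qpos": joint angles; "qvel": joint speeds; "joint_efforts": joint torques, N m; "eef_pos": TCP position; "tcp_rot": TCP orientation; "contact_force": force on the tool from outside, world axes, zero at the start; "wrist_torque": the same for the moment, N m; "opening": opening from 0.0 (shut) to 1.0 (fully open); "grasp_force": force on a finger pad.
Only numpy, scipy, OpenCV 4.12 (cv2) and the standard library are available. Lean on these libraries where they do the work, as an engineer would, in place of code of your own. Each camera call takes 0.05 s, during which the arm holds its last target. There are 200 camera calls.

TASK

Open the cash till just far enough to get at the coins: press the green release button at the right end of its front with one finger, and have the other finger waiting in front of the drawer panel so that the drawer springs out against it and never runs out more than 7 cm. Let it out against that finger and finish while still holding it there with the finger, standing still about 4 to 5 cm open. Do not shift or lift the gift box, the jar or the card terminal.

Things in the scene. Friction and masses are not known exactly. Their poses are not given: they have to be found in the camera images.
- till: compact cash till fixed on the counter, dark steel, 340 mm wide, 330 deep, 90 high. Origin on the counter straight below the green button, in the plane of the till's front; x points level from the front into the till, y left along the front, z up. Case: x 0 to 330 mm, y -26 to 314. Front: y -26 to 26 a fixed column with the button and, 32 mm above it, a flat lock; the rest is the drawer's panel
- button_face (a point): centre of the free face of the release button: green, round, 28 mm across, axis along the till's x, 44 mm above the counter; unpressed it stands 18 mm out in front of the till's front. Moves with the button
- release (a joint): how far the button is pressed in, m: 0 out, 0.009 fully in. It is pressed level, straight into the till, against a spring of 2 to 5 N, and lets the drawer go at about 0.006 to 0.008. It springs back out when left
- drawer_front (a point): point on the outer face of the drawer's flat burgundy panel (no handle), 70 mm left of the button's axis, 50 mm above the counter. The panel is 12 mm thick, spans till y = 29 to 312 mm and 14 to 86 mm above the counter; shut, its face is flush with the till's front. Moves with the drawer
- drawer (a joint): how far the drawer has come out towards the operator (along the till's -x), m: 0 shut and caught, 0.16 at its end stop. Once the button lets it go a spring drives it out with about 5 N over the whole travel (moving mass about 0.8 kg); unchecked it is past 0.07 within about 0.3 s
- gift_box: loose dark brown praline box with a gold ribbon, 99 x 99 x 46 mm, on the counter to the right of the till. Origin at the centre of its underside
- jar: loose clear jar of sweets with a steel lid, 72 mm across, 90 mm tall, standing on the till's top (90 mm above the counter). Origin at the centre of its underside
- terminal: loose black card terminal, 165 x 78 x 36 mm, on the counter to the left of the till. Origin at the centre of its underside

How it is judged:
By the outcome, as a careful person would: the job done as asked, in the order asked, and still so for the second after the job is handed in, while the arm keeps its last pose, push and grip.
It also fails if it takes over 38 s, if anything falls off the work surface, if the arm or the gripper's body presses on something with over 40 N, if the wrist force passes 120 N, or if a joint passes its speed limit or range.

## Working session

There is one attempt and no reset: what is moved stays moved. The work goes in short steps, Python scripts to look and compute and a tool call to move; the robot and the scene stay as the last step left them, time stands still between calls to the robot, and variables do not carry over. Pictures are saved under pics/ and viewed, at most 10 in all, crops included, and the job is handed in when it is done.

Besides the shell and the picture viewer there is one more tool, called by a JSON object that holds its "op" and its "data", one argument or row to a line. play_rows: Moves the arm, as the interface text tells. Its arguments: {"type":"object","properties":{"rows":{"type":"array"},"force":{"type":"number"}},"required":["rows"]}

```bash
mkdir -p pics; python3 - <<'E'
from rig import r
import cv2, numpy as np
for n in("scene","top"):
    f=r.grab_frame(n); cv2.imwrite(f"pics/{n}0.png",cv2.cvtColor(f["pixels"],cv2.COLOR_RGB2BGR))
    print(n,f["fx"],f["fy"],f["cx"],f["cy"]);print(np.round(f["pose"],4).tolist())
s=r.sense();print(s)
E
```

```text
scene 361.7743348915884 361.7743348915884 260.7221037168595 191.2642381407584
[[-0.7694, 0.4888, -0.4112, 1049.3388], [0.6385, 0.6068, -0.4734, 498.8241], [0.0181, -0.6268, -0.779, 891.0053], [0.0, 0.0, 0.0, 1.0]]
top 409.3584173585623 409.3584173585623 258.68056216817394 191.01736933350585
[[0.0608, -0.9763, 0.2078, 431.6974], [-0.9981, -0.0585, 0.0175, 6.0821], [-0.005, -0.2085, -0.978, 1157.9351], [0.0, 0.0, 0.0, 1.0]]
{'clock': 0.1, 'qpos': array([ 1.15561230e+00,  3.53563128e-01,  1.63406490e+00, -1.88721640e-07,
        1.15523269e+00, -2.36234744e-03]), 'qvel': array([-0.00124154, -0.00148976, -0.00269756,  0.00164529,  0.00214479,
       -0.00073321]), 'joint_efforts': array([ 1.11102345e-03, -6.06352901e+01, -3.42817104e+01, -1.80550308e-05,
        4.02762846e-03,  3.64388984e-05]), 'eef_pos': array([250.5479538 , 572.10141006, 230.6444143 ]), 'tcp_rot': array([-3.14032459e+00, -2.82304996e-06,  2.72877105e+00]), 'contact_force': array([ 0.79253269, -0.99876325, -0.49421143]), 'wrist_torque': array([ 0.00719114,  0.0401911 , -0.07676443]), 'grasp_force': 0.0, 'opening': 1.0004797661773333}
```

View pics/scene0.png

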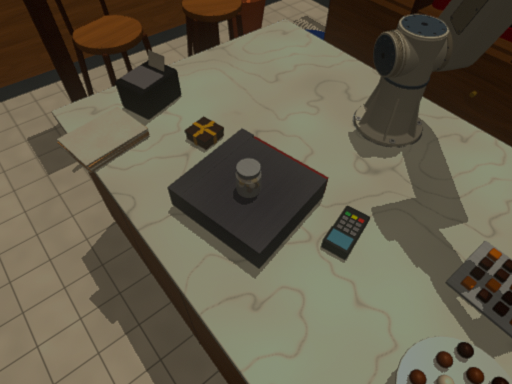

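View pics/top0.png

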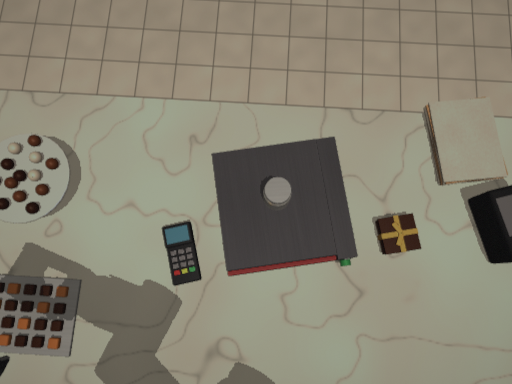

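The top view shows the till's top corners at about (213,153), (335,138), (355,257) and (227,272). The green button is at (346,262), the jar at (278,191), the gift box at (398,233) and the terminal at (181,252). The till front faces the robot.

```bash
cat > h.py <<'E'
from rig import r
import cv2, numpy as np
from scipy.optimize import least_squares
from scipy.spatial.transform import Rotation as Ro
def proj(f,P):
    T=np.linalg.inv(np.array(f["pose"])); p=np.atleast_2d(P)@T[:3,:3].T+T[:3,3]
    return np.c_[f["fx"]*p[:,0]/p[:,2]+f["cx"],f["fy"]*p[:,1]/p[:,2]+f["cy"]]
def back(f,uv,z):
    T=np.array(f["pose"]); d=T[:3,:3]@[(uv[0]-f["cx"])/f["fx"],(uv[1]-f["cy"])/f["fy"],1]
    return T[:3,3]+d*(z-T[2,3])/d[2]
def till(p,P):  # p = x,y,yaw
    P=np.atleast_2d(P); return Ro.from_euler('z',p[2]).apply(P)+[p[0],p[1],0]
E
python3 - <<'E'
from h import *
f=r.grab_frame("top"); g=r.grab_frame("scene")
im=f["pixels"].astype(int)
m=(im[...,1]>im[...,0]+40)&(im[...,1]>im[...,2]+25); m[:,:300]=0; m[:,380:]=0
ys,xs=np.nonzero(m); print("green",len(xs),xs.mean(),ys.mean(),xs.min(),xs.max(),ys.min(),ys.max())
C=[[330,314,90],[330,-26,90],[0,-26,90],[0,314,90]]
ct=np.array([[213,153],[335,138],[355,257],[227,272]]); cs=np.array([[262,261],[170,187],[243,132],[327,179]])
# scene corner order by nearest after the top-only fit
a=least_squares(lambda p:(proj(f,till(p,C))-ct).ravel(),[450,-200,0]).x
print(a,a[2]*57.3,(proj(f,till(a,C))-ct).round(1).tolist())
print("scene pred",proj(g,till(a,C)).round(0).tolist())
print("btn pred",proj(f,till(a,[[-18,0,44],[-9,0,58],[-18,-14,44],[-18,14,44]])).round(1).tolist())
for n,uv,z in(("gift",(399,233),46),("term",(181,252),36),("jar",(278,187),180)): 
    w=back(f,uv,z); print(n,w.round(0), Ro.from_euler('z',-a[2]).apply(w-[a[0],a[1],0]).round(0))
big=cv2.resize(f["pixels"][235:290,210:380],None,fx=4.6,fy=4.6,interpolation=cv2.INTER_CUBIC)
cv2.imwrite("pics/crop1.png",cv2.cvtColor(big,cv2.COLOR_RGB2BGR))
E
```

```text
green 45 345.02222222222224 262.1111111111111 341 349 260 265
[ 4.94376142e+02 -2.11466912e+02  1.84615142e-01] 10.578447644252208 [[-0.6, -1.6], [0.7, -1.4], [1.6, 0.4], [-1.7, 2.0]]
scene pred [[257.0, 253.0], [166.0, 185.0], [242.0, 127.0], [329.0, 177.0]]
btn pred [[344.2, 266.2], [344.7, 262.7], [349.4, 265.6], [339.0, 266.9]]
gift [ 574. -361.   46.] [  51. -162.   46.]
term [488. 227.  36.] [ 74. 432.  36.]
jar [652. -23. 180.] [190. 156. 180.]
```

View pics/crop1.png

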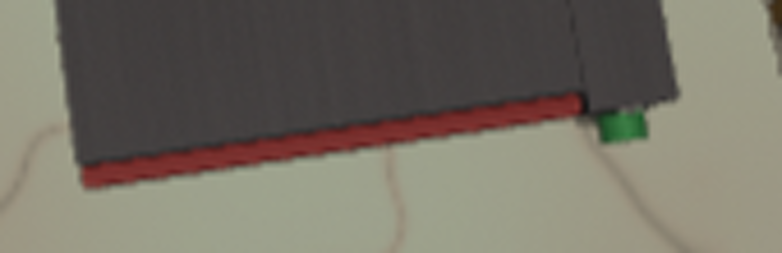

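The crop shows the panel's front top edge running from (228.5,275.9) to (337.2,259.3). The column corner is at (357.2,255.7), and the button spans columns 340.4–350.9 with its front near row 265.5. I'll refit with these.

```bash
python3 - <<'E'
from h import *
f=r.grab_frame("top"); g=r.grab_frame("scene")
P=[[330,314,90],[330,-26,90],[0,-26,90],[0,312,86],[0,29,86],[-18,0,44]]
uv=np.array([[213,153],[335,138],[357.2,255.7],[228.5,275.9],[337.2,259.3],[345.6,265.3]])
Ps=[[330,314,90],[330,-26,90],[0,-26,90],[0,312,86]]; us=np.array([[261,261],[170,188],[243,132],[327,179]])
for ws in(0,.5):
    a=least_squares(lambda p:np.r_[(proj(f,till(p,P))-uv).ravel(),ws*(proj(g,till(p,Ps))-us).ravel()],[494,-211,.18],loss='soft_l1').x
    print(a.round(3),(proj(f,till(a,P))-uv).round(1).tolist(),(proj(g,till(a,Ps))-us).round(1).tolist())
E
```

```text
[ 4.96575e+02 -2.15828e+02  2.03000e-01] [[-0.9, 0.1], [0.1, -2.0], [1.0, 0.8], [-0.3, -0.4], [-0.3, 0.3], [0.4, 0.2]] [[-2.9, -8.9], [-4.4, -2.4], [-2.1, -5.5], [0.4, -2.7]]
[ 4.96728e+02 -2.14979e+02  2.04000e-01] [[-1.4, 0.2], [-0.4, -2.0], [0.7, 0.7], [-0.6, -0.3], [-0.6, 0.2], [0.0, 0.1]] [[-2.5, -8.7], [-4.1, -2.1], [-2.0, -5.3], [0.6, -2.6]]
```

{"op": "play_rows", "data": {
  "rows": [
    {"dp": [-0.55, -0.78, 0], "turn": [0, 0, 0], "fingers": 0},
    {"dp": [-0.55, -0.78, 0], "turn": [0, 0, 0], "fingers": 0},
    {"dp": [-0.55, -0.78, 0], "turn": [0, 0, 0], "fingers": 0},
    {"dp": [-0.55, -0.78, 0], "turn": [0, 0, 0], "fingers": 0},
    {"dp": [-0.55, -0.78, 0], "turn": [0, 0, 0], "fingers": 0}
  ]
}}

```text
clock: 0.72
eef_pos: [288.8, 383.8, 231.2]
tcp_rot: [-3.142, 0.0, 2.729]
contact_force: [1.0, 0.4, 0.5]
opening: 1.004
grasp_force: 0.0
```

{"op": "play_rows", "data": {
  "rows": [
    {"dp": [-0.55, -0.78, 0], "turn": [0, 0, 0], "fingers": 0},
    {"dp": [-0.55, -0.78, 0], "turn": [0, 0, 0], "fingers": 0},
    {"dp": [-0.55, -0.78, 0], "turn": [0, 0, 0], "fingers": 0},
    {"dp": [-0.55, -0.78, 0], "turn": [0, 0, 0], "fingers": 0},
    {"dp": [-0.55, -0.78, 0], "turn": [0, 0, 0], "fingers": 0}
  ]
}}

```text
clock: 1.13
eef_pos: [327.0, 196.8, 231.4]
tcp_rot: [3.141, 0.0, 2.729]
contact_force: [1.3, -0.1, -0.2]
opening: 0.999
grasp_force: 0.0
```

{"op": "play_rows", "data": {
  "rows": [
    {"dp": [-0.55, -0.78, 0], "turn": [0, 0, 0], "fingers": 0},
    {"dp": [-0.55, -0.78, 0], "turn": [0, 0, 0], "fingers": 0},
    {"dp": [-0.55, -0.78, 0], "turn": [0, 0, 0], "fingers": 0},
    {"dp": [-0.55, -0.78, 0], "turn": [0, 0, 0], "fingers": 0},
    {"dp": [-0.55, -0.78, 0], "turn": [0, 0, 0], "fingers": 0}
  ]
}}

```text
clock: 1.55
eef_pos: [365.2, 9.6, 231.7]
tcp_rot: [3.141, 0.001, 2.729]
contact_force: [0.1, 0.4, 0.0]
opening: 1.0
grasp_force: 0.0
```

{"op": "play_rows", "data": {
  "rows": [
    {"dp": [-0.55, -0.78, 0], "turn": [0, 0, 0], "fingers": 0},
    {"dp": [-0.55, -0.78, 0], "turn": [0, 0, 0], "fingers": 0},
    {"dp": [-0.55, -0.78, 0], "turn": [0, 0, 0], "fingers": 0},
    {"dp": [-0.55, -0.78, 0], "turn": [0, 0, 0], "fingers": 0},
    {"dp": [-0.55, -0.78, 0], "turn": [0, 0, 0], "fingers": 0}
  ]
}}

```text
clock: 1.97
eef_pos: [403.4, -177.7, 231.5]
tcp_rot: [3.141, 0.001, 2.728]
contact_force: [1.0, 0.7, 0.0]
opening: 0.999
grasp_force: 0.0
```

```bash
cat >> h.py <<'E'
TP=[496.6,-215.4,.2035]
def goal(tx,ty,z,a=10,th=25):
    p=till(TP,[[tx,ty,z]])[0]; ps=TP[2]+np.radians(a); th=np.radians(th)
    fw=np.array([np.cos(ps),np.sin(ps),0]); zt=np.sin(th)*fw-[0,0,np.cos(th)]; yt=np.array([-np.sin(ps),np.cos(ps),0])
    return p,Ro.from_matrix(np.c_[np.cross(yt,zt),yt,zt])
def now():
    s=r.sense(); return s,np.array(s["eef_pos"]),Ro.from_euler('xyz',s["tcp_rot"])
def delta(p,R):
    s,p0,R0=now(); tp=Ro.from_euler('z',-TP[2]).apply(p0-[TP[0],TP[1],0])
    print("t",s["clock"],"q",s["qpos"].round(2),"tcp",p0.round(1),"till",tp.round(1),"F",s["contact_force"].round(1))
    print("dp now",(R0.inv().apply(p-p0)/40).round(3),"turn",np.degrees((R0.inv()*R).as_rotvec()).round(2)/6,"dp after turn",(R.inv().apply(p-p0)/40).round(3))
E
python3 -c "
from h import *
delta(*goal(-80,49,150))"
```

```text
t 1.9667 q [-0.42  0.06  2.01  0.    1.07 -1.58] tcp [ 403.4 -177.7  231.5] till [-83.7  55.7 231.5] F [1.  0.7 0. ]
dp now [-0.171 -0.084  2.038] turn [-1.65       -3.93833333 -7.43333333] dp after turn [ 0.805 -0.182  1.873]
```

{"op": "play_rows", "data": {
  "rows": [
    {"dp": [0, 0, 0], "turn": [-0.206, -0.492, -0.929], "fingers": 0},
    {"dp": [0, 0, 0], "turn": [-0.206, -0.492, -0.929], "fingers": 0},
    {"dp": [0, 0, 0], "turn": [-0.206, -0.492, -0.929], "fingers": 0},
    {"dp": [0, 0, 0], "turn": [-0.206, -0.492, -0.929], "fingers": 0}
  ]
}}

```text
clock: 2.3
eef_pos: [403.4, -175.8, 231.4]
tcp_rot: [3.098, 0.22, 3.119]
contact_force: [0.7, 0.1, 0.4]
opening: 0.996
grasp_force: 0.0
```

{"op": "play_rows", "data": {
  "rows": [
    {"dp": [0, 0, 0], "turn": [-0.206, -0.492, -0.929], "fingers": 0},
    {"dp": [0, 0, 0], "turn": [-0.206, -0.492, -0.929], "fingers": 0},
    {"dp": [0, 0, 0], "turn": [-0.206, -0.492, -0.929], "fingers": 0},
    {"dp": [0, 0, 0], "turn": [-0.206, -0.492, -0.929], "fingers": 0},
    {"dp": [0, 0, 0], "turn": [0, 0, 0], "fingers": 0}
  ]
}}

```text
clock: 2.72
eef_pos: [402.4, -175.5, 230.7]
tcp_rot: [3.133, 0.42, -2.792]
contact_force: [-0.3, 1.1, -0.2]
opening: 0.997
grasp_force: 0.0
```

```bash
python3 -c "
from h import *
delta(*goal(-75,49,27))"
```

```text
t 2.7167 q [-0.7  -0.05  2.2   0.5   0.85 -2.92] tcp [ 402.4 -175.5  230.7] till [-84.2  58.1 230.7] F [-0.3  1.1 -0.2]
dp now [ 1.896 -0.297  4.727] turn [-0.035 -0.16  -0.25 ] dp after turn [ 1.982 -0.264  4.694]
```

q6 is close to its limit at -2.92. I'll flip the tool half a turn, which gives the same finger geometry.

{"op": "play_rows", "data": {
  "rows": [
    {"dp": [0, 0, 0], "turn": [0, 0, 1], "fingers": 0},
    {"dp": [0, 0, 0], "turn": [0, 0, 1], "fingers": 0},
    {"dp": [0, 0, 0], "turn": [0, 0, 1], "fingers": 0},
    {"dp": [0, 0, 0], "turn": [0, 0, 1], "fingers": 0},
    {"dp": [0, 0, 0], "turn": [0, 0, 1], "fingers": 0}
  ]
}}

```text
clock: 3.13
eef_pos: [403.4, -175.4, 231.2]
tcp_rot: [2.913, 0.351, 2.912]
contact_force: [-0.0, -0.6, 0.2]
opening: 0.999
grasp_force: 0.0
```

{"op": "play_rows", "data": {
  "rows": [
    {"dp": [0, 0, 0], "turn": [0, 0, 1], "fingers": 0},
    {"dp": [0, 0, 0], "turn": [0, 0, 1], "fingers": 0},
    {"dp": [0, 0, 0], "turn": [0, 0, 1], "fingers": 0},
    {"dp": [0, 0, 0], "turn": [0, 0, 1], "fingers": 0},
    {"dp": [0, 0, 0], "turn": [0, 0, 1], "fingers": 0}
  ]
}}

```text
clock: 3.55
eef_pos: [403.4, -175.4, 231.2]
tcp_rot: [2.77, 0.192, 2.393]
contact_force: [0.1, 0.3, 0.4]
opening: 1.006
grasp_force: 0.0
```

{"op": "play_rows", "data": {
  "rows": [
    {"dp": [0, 0, 0], "turn": [0, 0, 1], "fingers": 0},
    {"dp": [0, 0, 0], "turn": [0, 0, 1], "fingers": 0},
    {"dp": [0, 0, 0], "turn": [0, 0, 1], "fingers": 0},
    {"dp": [0, 0, 0], "turn": [0, 0, 1], "fingers": 0},
    {"dp": [0, 0, 0], "turn": [0, 0, 1], "fingers": 0}
  ]
}}

```text
clock: 3.97
eef_pos: [403.4, -175.4, 231.2]
tcp_rot: [2.725, -0.013, 1.909]
contact_force: [-0.1, 0.9, 0.4]
opening: 1.0
grasp_force: 0.0
```

{"op": "play_rows", "data": {
  "rows": [
    {"dp": [0, 0, 0], "turn": [0, 0, 1], "fingers": 0},
    {"dp": [0, 0, 0], "turn": [0, 0, 1], "fingers": 0},
    {"dp": [0, 0, 0], "turn": [0, 0, 1], "fingers": 0},
    {"dp": [0, 0, 0], "turn": [0, 0, 1], "fingers": 0},
    {"dp": [0, 0, 0], "turn": [0, 0, 1], "fingers": 0}
  ]
}}

```text
clock: 4.38
eef_pos: [403.4, -175.4, 231.2]
tcp_rot: [2.782, -0.215, 1.422]
contact_force: [-0.1, -0.1, -0.2]
opening: 0.996
grasp_force: 0.0
```

{"op": "play_rows", "data": {
  "rows": [
    {"dp": [0, 0, 0], "turn": [0, 0, 1], "fingers": 0},
    {"dp": [0, 0, 0], "turn": [0, 0, 1], "fingers": 0},
    {"dp": [0, 0, 0], "turn": [0, 0, 1], "fingers": 0},
    {"dp": [0, 0, 0], "turn": [0, 0, 1], "fingers": 0},
    {"dp": [0, 0, 0], "turn": [0, 0, 1], "fingers": 0}
  ]
}}

```text
clock: 4.8
eef_pos: [403.4, -175.4, 231.2]
tcp_rot: [2.936, -0.364, 0.897]
contact_force: [0.1, 0.3, 0.1]
opening: 1.002
grasp_force: 0.0
```

{"op": "play_rows", "data": {
  "rows": [
    {"dp": [0, 0, 0], "turn": [0, 0, 1], "fingers": 0},
    {"dp": [0, 0, 0], "turn": [0, 0, 1], "fingers": 0},
    {"dp": [0, 0, 0], "turn": [0, 0, 1], "fingers": 0},
    {"dp": [0, 0, 0], "turn": [0, 0, 1], "fingers": 0},
    {"dp": [0, 0, 0], "turn": [0, 0, 0.5], "fingers": 0}
  ]
}}

```text
clock: 5.22
eef_pos: [403.4, -175.4, 231.2]
tcp_rot: [3.133, -0.416, 0.389]
contact_force: [-0.1, 0.6, 0.4]
opening: 0.997
grasp_force: 0.0
```

```bash
sed -i 's/return p,Ro.from_matrix(np.c_\[np.cross(yt,zt),yt,zt\])/return p,Ro.from_matrix(np.c_[np.cross(-yt,zt),-yt,zt])/' h.py; python3 -c "
from h import *
delta(*goal(-75,49,27))"
```

```text
t 5.2167 q [-0.69 -0.05  2.19  0.49  0.85  0.19] tcp [ 403.4 -175.4  231.2] till [-83.2  58.  231.2] F [-0.1  0.6  0.4]
dp now [-1.917  0.217  4.735] turn [0.04333333 0.19166667 0.095     ] dp after turn [-2.009  0.258  4.695]
```

{"op": "play_rows", "data": {
  "rows": [
    {"dp": [-0.33, 0.04, 0.78], "turn": [0.04, 0.19, 0.1], "fingers": 0},
    {"dp": [-0.33, 0.04, 0.78], "turn": [0, 0, 0], "fingers": 0},
    {"dp": [-0.33, 0.04, 0.78], "turn": [0, 0, 0], "fingers": 0},
    {"dp": [-0.33, 0.04, 0.78], "turn": [0, 0, 0], "fingers": 0},
    {"dp": [-0.33, 0.04, 0.78], "turn": [0, 0, 0], "fingers": 0}
  ]
}}

```text
clock: 5.63
eef_pos: [412.1, -181.7, 60.6]
tcp_rot: [3.138, -0.436, 0.385]
contact_force: [1.4, 0.6, 1.6]
opening: 0.999
grasp_force: 0.0
```

```bash
python3 -c "
from h import *
delta(*goal(-65,49,27))"
```

```text
t 5.6333 q [-0.71  0.32  2.32  0.96  0.47 -0.39] tcp [ 412.1 -181.7   60.6] till [-76.   50.   60.6] F [1.4 0.6 1.6]
dp now [-0.115  0.072  0.874] turn [0.00666667 0.00333333 0.06      ] dp after turn [-0.115  0.073  0.874]
```

{"op": "play_rows", "data": {
  "rows": [
    {"dp": [-0.06, 0.04, 0.44], "turn": [0, 0, 0.06], "fingers": 0},
    {"dp": [-0.06, 0.03, 0.43], "turn": [0, 0, 0], "fingers": 0},
    {"dp": [0, 0, 0], "turn": [0, 0, 0], "fingers": 0}
  ]
}}

```text
clock: 5.88
eef_pos: [422.5, -179.2, 25.7]
tcp_rot: [-3.137, -0.435, 0.377]
contact_force: [-1.0, 0.2, 0.1]
opening: 1.001
grasp_force: 0.0
```

```bash
python3 - <<'E'
from h import *
f=r.grab_frame("top"); delta(*goal(-40,49,27))
big=cv2.resize(f["pixels"][220:350,230:400],None,fx=4.6,fy=4.6,interpolation=cv2.INTER_CUBIC)
cv2.imwrite("pics/crop2.png",cv2.cvtColor(big,cv2.COLOR_RGB2BGR))
E
```

```text
t 5.9333 q [-0.69  0.41  2.32  1.13  0.42 -0.54] tcp [ 422.5 -179.3   27.1] till [-65.3  50.3  27.1] F [0.  0.  0.4]
dp now [0.558 0.144 0.261] turn [-0.03333333  0.00333333  0.00166667] dp after turn [0.558 0.143 0.262]
```

View pics/crop2.png

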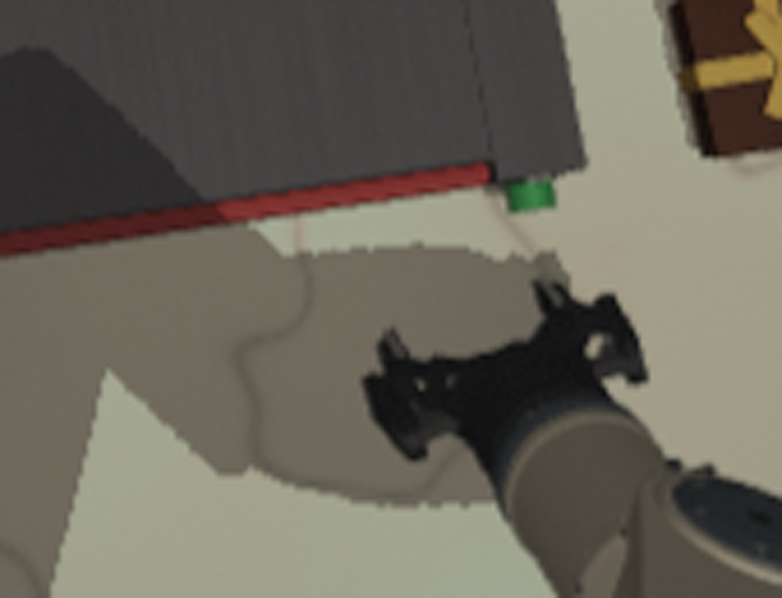

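The picture shows the right fingertip lined up in front of the button. The tip is at crop (548,283), image (349.1,281.5). The left tip is at crop (388,332), image (314.3,292.2). Next I'll check both in the till frame.

```bash
python3 - <<'E'
from h import *
f=r.grab_frame("top")
for u in((540,283),(560,290),(385,332),(405,350),(531,208)):
    w=back(f,(230+u[0]/4.6,220+u[1]/4.6),44); print(u,Ro.from_euler('z',-TP[2]).apply(w-[TP[0],TP[1],0]).round(1))
E
```

```text
(540, 283) [-59.8   3.6  44. ]
(560, 290) [-65.4  -7.1  44. ]
(385, 332) [-74.2  96.8  44. ]
(405, 350) [-85.7  87.1  44. ]
(531, 208) [-17.2   0.8  44. ]
```

```bash
python3 - <<'E'
from h import *
delta(*goal(-33,50,27))
s,p,R=now(); print("per 10mm",(R.inv().apply(till([0,0,TP[2]],[[10,0,0]]))/40).round(3))
E
```

```text
t 5.9833 q [-0.69  0.41  2.32  1.13  0.42 -0.54] tcp [ 422.8 -179.7   28.1] till [-65.1  49.9  28.1] F [-0.4  0.4 -0.3]
dp now [0.704 0.139 0.359] turn [-0.02166667 -0.00666667  0.015     ] dp after turn [0.705 0.137 0.359]
per 10mm [[0.223 0.044 0.104]]
```

{"op": "play_rows", "data": {
  "rows": [
    {"dp": [0.24, 0.046, 0.12], "turn": [0, 0, 0], "fingers": 0},
    {"dp": [0.24, 0.046, 0.12], "turn": [0, 0, 0], "fingers": 0},
    {"dp": [0.22, 0.044, 0.12], "turn": [0, 0, 0], "fingers": 0},
    {"dp": [0, 0, 0], "turn": [0, 0, 0], "fingers": 0}
  ]
}}

```text
clock: 6.32
eef_pos: [456.2, -174.1, 28.7]
tcp_rot: [3.138, -0.44, 0.384]
contact_force: [0.4, 0.0, 0.3]
opening: 0.999
grasp_force: 0.0
```

```bash
python3 - <<'E'
from h import *
f=r.grab_frame("top"); delta(*goal(-23,50,27))
big=cv2.resize(f["pixels"][230:310,280:380],None,fx=7,fy=7,interpolation=cv2.INTER_CUBIC)
cv2.imwrite("pics/crop3.png",cv2.cvtColor(big,cv2.COLOR_RGB2BGR))
E
```

```text
t 6.3667 q [-0.62  0.43  2.28  1.12  0.41 -0.47] tcp [ 455.1 -173.7   28.3] till [-32.2  49.2  28.3] F [-0.7  0.2  0.2]
dp now [0.195 0.021 0.128] turn [ 0.00833333 -0.02666667  0.05166667] dp after turn [0.195 0.02  0.127]
```

View pics/crop3.png

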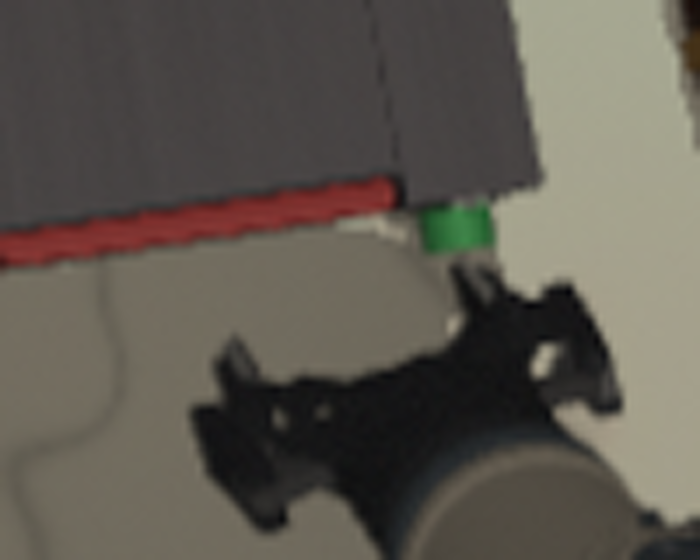

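The tip is just short of the button, at crop (475,268) against the button's (458,228). I'll advance in small steps.

{"op": "play_rows", "data": {
  "rows": [
    {"dp": [0.066, 0.012, 0.033], "turn": [0, 0, 0], "fingers": 0},
    {"dp": [0.066, 0.012, 0.033], "turn": [0, 0, 0], "fingers": 0},
    {"dp": [0.066, 0.012, 0.033], "turn": [0, 0, 0], "fingers": 0},
    {"dp": [0, 0, 0], "turn": [0, 0, 0], "fingers": 0}
  ]
}}

```text
clock: 6.7
eef_pos: [462.5, -171.6, 26.9]
tcp_rot: [3.14, -0.437, 0.382]
contact_force: [-4.1, -0.3, 2.2]
opening: 1.001
grasp_force: 1.6
```

{"op": "play_rows", "data": {
  "rows": [
    {"dp": [0.066, 0.012, 0.033], "turn": [0, 0, 0], "fingers": 0},
    {"dp": [0, 0, 0], "turn": [0, 0, 0], "fingers": 0}
  ]
}}

```text
clock: 6.87
eef_pos: [465.5, -171.0, 26.8]
tcp_rot: [3.14, -0.438, 0.382]
contact_force: [-1.2, -0.5, 0.1]
opening: 1.001
grasp_force: 0.5
```

```bash
python3 - <<'E'
from h import *
f=r.grab_frame("top"); delta(*goal(-14,50,27))
im=f["pixels"].astype(int)
m=(im[...,1]>im[...,0]+40)&(im[...,1]>im[...,2]+25); m[:,:300]=0; m[:,380:]=0
ys,xs=np.nonzero(m); print("green",len(xs),xs.mean(),ys.mean(),ys.min(),ys.max())
E
```

```text
t 6.9167 q [-0.6   0.44  2.26  1.11  0.4  -0.44] tcp [ 465.5 -170.9   26.8] till [-21.5  49.8  26.8] F [-0.8 -0.4  0. ]
dp now [0.169 0.029 0.074] turn [-0.005      -0.01333333  0.03833333] dp after turn [0.17  0.028 0.073]
green 24 344.875 260.9583333333333 260 262
```

```bash
python3 - <<'E'
from h import *
f=r.grab_frame("top")
big=cv2.resize(f["pixels"][230:310,280:380],None,fx=7,fy=7,interpolation=cv2.INTER_CUBIC)
cv2.imwrite("pics/crop4.png",cv2.cvtColor(big,cv2.COLOR_RGB2BGR))
E
```

```text
(no output)
```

View pics/crop4.png

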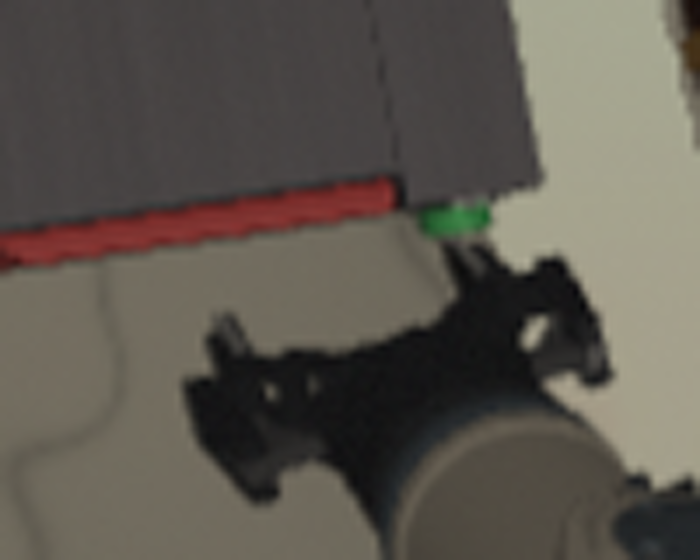

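The button is partly in (green rows shrank to crop 205–235) and the drawer is still shut. I'll keep pressing.

{"op": "play_rows", "data": {
  "rows": [
    {"dp": [0.044, 0.008, 0.021], "turn": [0, 0, 0], "fingers": 0},
    {"dp": [0, 0, 0], "turn": [0, 0, 0], "fingers": 0}
  ]
}}

```text
clock: 7.13
eef_pos: [467.4, -170.5, 26.7]
tcp_rot: [3.14, -0.438, 0.382]
contact_force: [-4.2, -0.4, 1.7]
opening: 1.0
grasp_force: 2.1
```

{"op": "play_rows", "data": {
  "rows": [
    {"dp": [0.044, 0.008, 0.021], "turn": [0, 0, 0], "fingers": 0},
    {"dp": [0, 0, 0], "turn": [0, 0, 0], "fingers": 0},
    {"dp": [0, 0, 0], "turn": [0, 0, 0], "fingers": 0}
  ]
}}

```text
clock: 7.38
eef_pos: [468.3, -169.9, 26.3]
tcp_rot: [3.141, -0.436, 0.382]
contact_force: [-9.8, -3.5, 2.9]
opening: 1.001
grasp_force: 4.7
```

```bash
cat >> h.py <<'E'
def red():
    f=r.grab_frame("top"); im=f["pixels"].astype(int); m=(im[...,0]>im[...,1]+45)&(im[...,0]>im[...,2]+45)
    for c in(250,270,290,305,320,330):
        ys=np.nonzero(m[225:320,c])[0]+225
        if len(ys):
            w=back(f,(c,ys.max()+.5),86); t=Ro.from_euler('z',-TP[2]).apply(w-[TP[0],TP[1],0]); print(c,ys.min(),ys.max(),t[:2].round(1))
E
python3 - <<'E'
from h import *
delta(*goal(-14,50,27)); red()
E
```

```text
t 7.3833 q [-0.59  0.44  2.26  1.1   0.4  -0.43] tcp [ 468.3 -169.9   26.3] till [-18.6  50.3  26.3] F [-9.8 -3.5  2.9]
dp now [0.108 0.028 0.031] turn [-0.00833333  0.          0.03833333] dp after turn [0.108 0.028 0.031]
250 279 281 [-22.9 258.4]
270 276 278 [-22.7 206.7]
290 273 275 [-22.6 154.8]
305 260 273 [-23.1 115.9]
320 268 270 [-21.1  76.6]
330 267 269 [-22.3  50.7]
```

The drawer sprang out against the finger at about 23 mm. Now I'll let it out slowly.

{"op": "play_rows", "data": {
  "rows": [
    {"dp": [-0.045, -0.009, -0.021], "turn": [0, 0, 0], "fingers": 0},
    {"dp": [-0.045, -0.009, -0.021], "turn": [0, 0, 0], "fingers": 0},
    {"dp": [-0.045, -0.009, -0.021], "turn": [0, 0, 0], "fingers": 0},
    {"dp": [-0.045, -0.009, -0.021], "turn": [0, 0, 0], "fingers": 0},
    {"dp": [-0.045, -0.009, -0.021], "turn": [0, 0, 0], "fingers": 0}
  ]
}}

```text
clock: 7.85
eef_pos: [458.6, -171.8, 26.4]
tcp_rot: [3.141, -0.437, 0.383]
contact_force: [-3.5, -0.8, -0.4]
opening: 1.001
grasp_force: 2.0
```

{"op": "play_rows", "data": {
  "rows": [
    {"dp": [-0.045, -0.009, -0.021], "turn": [0, 0, 0], "fingers": 0},
    {"dp": [-0.045, -0.009, -0.021], "turn": [0, 0, 0], "fingers": 0},
    {"dp": [-0.045, -0.009, -0.021], "turn": [0, 0, 0], "fingers": 0},
    {"dp": [-0.045, -0.009, -0.021], "turn": [0, 0, 0], "fingers": 0},
    {"dp": [0, 0, 0], "turn": [0, 0, 0], "fingers": 0}
  ]
}}

```text
clock: 8.27
eef_pos: [450.9, -173.5, 26.5]
tcp_rot: [3.141, -0.437, 0.383]
contact_force: [-5.0, 0.1, -1.1]
opening: 1.0
grasp_force: 2.5
```

```bash
python3 - <<'E'
from h import *
delta(*goal(-38,50,27)); red()
f=r.grab_frame("top")
big=cv2.resize(f["pixels"][210:320,210:390],None,fx=4.4,fy=4.4,interpolation=cv2.INTER_CUBIC)
cv2.imwrite("pics/crop5.png",cv2.cvtColor(big,cv2.COLOR_RGB2BGR))
E
```

```text
t 8.2667 q [-0.63  0.43  2.28  1.12  0.41 -0.48] tcp [ 450.9 -173.5   26.5] till [-36.3  50.3  26.5] F [-5.   0.1 -1.1]
dp now [-0.033 -0.001 -0.03 ] turn [-0.01       -0.00833333  0.04      ] dp after turn [-0.033 -0.001 -0.03 ]
250 286 288 [-40.1 260.8]
270 283 285 [-40.  209.3]
290 280 282 [-39.9 157.6]
305 260 280 [-40.4 118.9]
320 258 278 [-40.9  80.1]
330 274 276 [-39.6  53.8]
```

View pics/crop5.png

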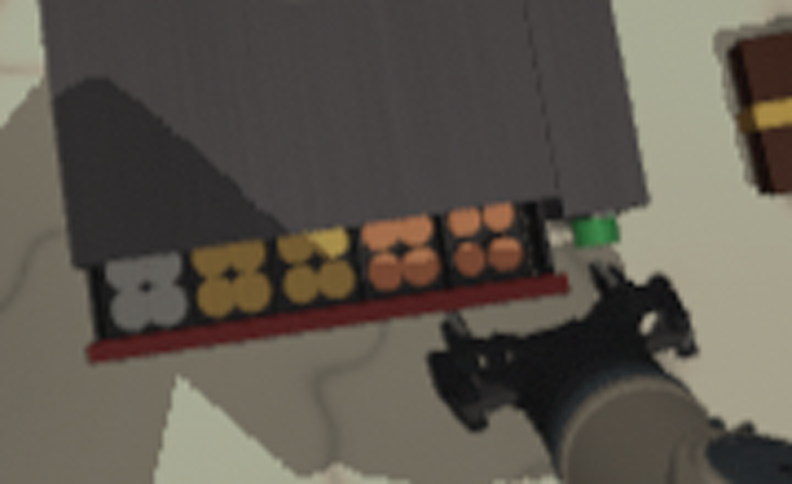

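The drawer is about 42 mm out with the finger against it, the coins are exposed and the gift box hasn't moved. I'll let it out about 2 mm more to sit mid-band, then check stillness.

{"op": "play_rows", "data": {
  "rows": [
    {"dp": [-0.022, -0.005, -0.01], "turn": [0, 0, 0], "fingers": 0},
    {"dp": [-0.022, -0.005, -0.01], "turn": [0, 0, 0], "fingers": 0},
    {"dp": [0, 0, 0], "turn": [0, 0, 0], "fingers": 0},
    {"dp": [0, 0, 0], "turn": [0, 0, 0], "fingers": 0},
    {"dp": [0, 0, 0], "turn": [0, 0, 0], "fingers": 0}
  ]
}}

```text
clock: 8.78
eef_pos: [449.3, -173.9, 26.6]
tcp_rot: [3.141, -0.437, 0.383]
contact_force: [-5.6, 1.0, -1.5]
opening: 1.002
grasp_force: 2.5
```

{"op": "play_rows", "data": {
  "rows": [
    {"dp": [0, 0, 0], "turn": [0, 0, 0], "fingers": 0},
    {"dp": [0, 0, 0], "turn": [0, 0, 0], "fingers": 0},
    {"dp": [0, 0, 0], "turn": [0, 0, 0], "fingers": 0},
    {"dp": [0, 0, 0], "turn": [0, 0, 0], "fingers": 0},
    {"dp": [0, 0, 0], "turn": [0, 0, 0], "fingers": 0}
  ]
}}

```text
clock: 9.2
eef_pos: [449.3, -173.9, 26.6]
tcp_rot: [3.14, -0.437, 0.383]
contact_force: [-5.2, 0.4, -2.4]
opening: 1.001
grasp_force: 2.5
```

```bash
python3 - <<'E'
from h import *
delta(*goal(-38,50,27)); red()
f=r.grab_frame("top"); im=f["pixels"].astype(float)
# sub-pixel front edge: strongest red drop below panel
for c in(250,270,290):
    e=np.clip(im[270:300,c,0]-im[270:300,c,1],0,None); half=e.max()/2; i=np.nonzero(e>half)[0].max(); v=270+i+(e[i]-half)/(e[i]-e[i+1])+.0
    t=Ro.from_euler('z',-TP[2]).apply(back(f,(c,v),86)-[TP[0],TP[1],0]); print(c,round(v,2),t[0].round(1))
o=cv2.imread("pics/top0.png")[...,::-1]
h=cv2.imread("pics/top0.png")
E
```

```text
t 9.2 q [-0.63  0.43  2.28  1.12  0.41 -0.49] tcp [ 449.3 -173.9   26.6] till [-37.9  50.2  26.6] F [-5.2  0.4 -2.4]
dp now [ 0.001  0.005 -0.011] turn [-0.00833333 -0.01166667  0.04166667] dp after turn [ 0.001  0.005 -0.011]
250 287 289 [-42.6 261.2]
270 284 286 [-42.5 209.6]
290 281 283 [-42.3 158. ]
305 260 281 [-42.9 119.3]
320 258 278 [-40.9  80.1]
330 275 277 [-42.1  54.3]
250 289.78 -43.3
270 286.77 -43.1
290 283.9 -43.3
```

```bash
python3 - <<'E'
from h import *
f=r.grab_frame("top"); im=cv2.imread("pics/top0.png")[...,::-1].astype(float)
for c in(250,270,290):
    e=np.clip(im[255:285,c,0]-im[255:285,c,1],0,None); half=e.max()/2; i=np.nonzero(e>half)[0].max(); v=255+i+(e[i]-half)/(e[i]-e[i+1])
    t=Ro.from_euler('z',-TP[2]).apply(back(f,(c,v),86)-[TP[0],TP[1],0]); print(c,round(v,2),t[0].round(1))
print(r.sense()["contact_force"]); r.sign_off()
E
```

```text
250 272.14 0.4
270 269.31 0.1
290 266.34 0.2
[-5.29424034  0.44837004 -1.82565366]
the job is handed in; nothing more can be done
```

The job is handed in: the drawer is held against the finger about 43–44 mm open by the camera, standing still with the spring pressing on it at about 5 N. It first sprang out to about 23 mm against the waiting finger and was then let out slowly; the gift box looked unmoved, but I did not check the jar or the terminal again at the end.

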